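Find the key to the china case

ROBOT

A 7-joint arm with a two-finger parallel gripper is mounted at the origin on the work surface. World frame = base frame: x ahead of the robot, y to its left, z up, the work surface at z = 0. Lengths are in mm, angles in rad, forces in N, time in s.
With the tool pointing down it reaches from about 350 to 900 mm from the base axis. Payload 7.2 kg.
Tool frame: the origin (TCP) lies midway between the tips of the shut fingers; the grasp point (between the pads) lies 19 mm behind it; z points along the fingers, y is the direction in which the jaws open and shut (so a half turn about z gives the same grasp; the last joint's range is limited). The gripper opens to 88 mm and grips with 3 to 60 N. Pads are 20 mm wide; open, the fingers measure 115 mm over their backs; the gripper's body (75 mm by 178 mm) begins 61 mm behind the grasp point.
Start: joints at [-1.246, 0.411, -0.013, 1.596, 0.006, 1.134, -0.082], TCP at [239.245, 577.4, 222.653] pointing down, gripper open.
Joint ranges: [-2.95, 2.95], [-0.29, 1.99], [-1.47, 1.44], [0.14, 2.54], [-1.03, 4.17], [0.13, 1.85], [-2.86, 2.86]. Speed limits (rad/s): [2.39, 2.39, 3.01, 3.01, 3.14, 3.14, 3.14].

INTERFACE

Orientations are given as a 3x3 rotation matrix whose columns are the frame's x, y, z axes.
In Python, from bench import env gives the robot as it stands.
- The arm moves only by the tool carry_out, never from a script. Its argument "targets" is one flat list of numbers, 6 for each row, row after row: the shift along the tool's x, y, z in cm, then the turn, a rotation vector about the tool's x, y, z in degrees. In form: [dx, dy, dz, rx, ry, rz, dx, dy, dz, rx, ry, rz, ...]. A call has exactly 5 rows; each row shifts and turns the commanded pose from where the row before left it, along the tool's axes as they then stand; what a row does not reach is not made up. A row lasts 1/10 s, in which the tool goes at most 50 mm and 8.59 degrees, less where a joint would pass 70% of its speed; a pose out of reach is approached as far as the arm can. A call is refused whole if a number of a shift passes 5 or a number of a turn 8.59, either way. A call with a gripper value outside its range is refused whole. "gripper" is the finger opening in cm, from 0 to 8.78, set as the call begins (left out, the last holds). The fingers move at their own pace and stop on an object; "newtons" is the grip in N (left out, the last holds). Time passes only in rows, so rows that do not move let the fingers close, or fill a call up. It gives the time, the measured TCP pose, the force and the opening at its end, in the units of the state.
- env.read_state(): the state, without advancing time (a new reading comes with each control period).
- env.camera(name): name is "scene" or "top" or "wrist"; returns the picture (384x512x3 uint8, blue, green, red); there is no depth.
- env.get_calibration(name): a dict with "intrinsics" (3x3 intrinsics, pixels), "distortion" ([k1, k2, p1, p2, k3] as OpenCV has them; the pictures are not rectified), "R" (3x3) and "t" (3): a world point X has camera coordinates R X + t. Camera axes: x right, y down, z forward; pixel columns grow to the right and rows downward; lengths in mm; the calibration is good to about 2 mm. A picture is of the moment at which its call begins: read the wrist's pose just before it. get_calibration takes no time and is no camera call; for the wrist camera it gives the pose at the moment of the call.
- env.finish_job(): hands the job in, once; it reports no verdict.
The state is a dict: "t": time; "q": joint angles; "joint_vel": joint speeds; "effort": joint torques, N m; "tcp_pos": TCP position; "ee_rot": TCP orientation; "wrist_force": force on the tool from outside, world axes, zero at the start; "wrist_torque": the same for the moment, N m; "grip_width": finger opening in mm.
Only numpy, scipy, OpenCV 4.12 (cv2) and the standard library are available. Lean on these libraries where they do the work, as an engineer would, in place of code of your own. Each camera call takes 0.05 s, during which the arm holds its last target. There are 200 camera calls.

TASK

The china case is locked, and just one of the three keys in the white stand turns its lock. Try the keys until you find it, putting any key that will not turn back upright in the stand, and leave the right one fully in the lock, turned as far as it goes. Then slide the clear lid fully open by pushing its gold ridge, and do not disturb the china standing on the counter.

Things in the scene. Friction and masses are not known exactly. Their poses are not given: they have to be found in the camera images.
- key_red_center (a point): Centre of the upright key with the red bow, 70 g, 94 mm tall, own z up. Brass bit below: 48 mm long, 30 wide (own y), 6 thick (x), last 6 mm 22 x 3.5. Then a collar 44 x 20, 6 high, its underside 1 mm above this point. Then the flat bow, 40 wide (y), 8 thick (x), 40 tall, middle 27 mm above this point: grip it across x. Fits either way round (half turn). Bits are notched at different heights.
- key_teal_center (a point): Centre of the upright key with the teal bow, 70 g, 94 mm tall, own z up. Brass bit below: 48 mm long, 30 wide (own y), 6 thick (x), last 6 mm 22 x 3.5. Then a collar 44 x 20, 6 high, its underside 1 mm above this point. Then the flat bow, 40 wide (y), 8 thick (x), 40 tall, middle 27 mm above this point: grip it across x. Fits either way round (half turn). Bits are notched at different heights.
- key_yellow_center (a point): Centre of the upright key with the yellow bow, 70 g, 94 mm tall, own z up. Brass bit below: 48 mm long, 30 wide (own y), 6 thick (x), last 6 mm 22 x 3.5. Then a collar 44 x 20, 6 high, its underside 1 mm above this point. Then the flat bow, 40 wide (y), 8 thick (x), 40 tall, middle 27 mm above this point: grip it across x. Fits either way round (half turn). Bits are notched at different heights.
- lock_top (a point): Middle of the top of the brass lock plug, on its upright turning axis, level with the case's deck, 80 mm above the counter; turns with the plug. Key slot 36 mm long (own y) x 10 wide (x), over 50 deep. A key is fully in when its collar rests on the plug (key centre 1 mm below this point). Key and slot have some 0.13 rad of play. Turning key and plug share this axis.
- lock (a joint): Plug angle, rad: 0 locked (slot along the case's y), grows counter-clockwise from above, ends at 1.25 unlocked. Light friction (0.1 N m), stays where left. Only one key, fully in, turns it to the end; which one varies and cannot be seen. A wrong key is stopped inside once it has turned 0.35 to 0.5 rad (plug 0.2 to 0.4). A key comes out or goes in only with key and plug turned back to 0.
- lid (a joint): Opening of the clear sliding lid in m: 0 shut, 0.13 fully open. It slides along the case's own -y, away from the lock, against about 2 N of friction and stays where it is left. Bolted until the lock is turned to about 1.0 rad.
- lid_ridge (a point): Centre of the gold ridge on the lid, by which it is pushed: 90 mm along the case's x, 12 mm thick along y, rising 22 mm from the lid's top; the point is 11 mm above the lid's top (lid top 82 mm, ridge top 104 mm above the counter). Axes as the case's. 150 mm from the lock when the lid is shut.
- case: Fixed pink china case with gold edges, 170 (own x) x 300 (own y) x 80 mm; origin under its centre on the counter. The lock deck is its +y end, 90 mm long, lock axis at (0, 105) mm; the clear lid covers the rest, cups and saucers beneath. The open lid overhangs the -y end by 130 mm.
- stand_top (a point): Middle of the top of the fixed white key stand, 52 (own x) x 220 (own y) x 55 mm high. Three slots at y = -70, 0 and +70 mm, each 36 mm long (y) x 10 wide (x), open to the counter; a key hangs in one with its collar on the top (key centre 1 mm below this point). The keys start in these slots in any order.
- coffee_pot_center (a point): White coffee pot with gold handle and spout, 79 mm across the belly, 140 mm over handle and spout, 140 mm tall; point on its axis 58 mm up. To be left alone.
- creamer_center (a point): White cream jug, 72 mm across, 90 mm tall; point on its axis 45 mm up. To be left alone.
- sugar_bowl_center (a point): White lidded sugar bowl, 92 mm across (130 over handles), 98 mm tall; point on its axis 48 mm up. To be left alone.

How it is judged (in metres and radians):
On the way, in this order (a step that is already met when the one before it is completed fails the run):
1. a key is fully in the lock and the lock is turned to at least 1.05 rad (value of joint lock above 1.05 rad and ((z of key_red_center in the frame of lock_top between -0.006 and 0.003 m and horizontal distance between key_red_center and lock_top below 0.008 m and angle between key_red_center's own z axis and vertical below 0.2 rad) or (z of key_teal_center in the frame of lock_top between -0.006 and 0.003 m and horizontal distance between key_teal_center and lock_top below 0.008 m and angle between key_teal_center's own z axis and vertical below 0.2 rad) or (z of key_yellow_center in the frame of lock_top between -0.006 and 0.003 m and horizontal distance between key_yellow_center and lock_top below 0.008 m and angle between key_yellow_center's own z axis and vertical below 0.2 rad))), for 0.2 s.
2. the lid has been slid open by at least 115 mm (value of joint lid above 0.115 m), for 0.2 s.
At the end, for the whole second after the job is handed in: The lid is open at least 115 of its 130 mm, at rest; the lock is at 1.05 rad or more with a key fully in it (upright, within 4 mm of fully down); the other two keys hang upright in any slots of the stand (collars within 5 mm of its top, tilt under 0.2 rad) (all of step 1 and value of joint lid above 0.115 m and velocity of joint lid between -0.01 and 0.01 m/s and ((z of key_red_center in the frame of lock_top between -0.006 and 0.003 m and horizontal distance between key_red_center and lock_top below 0.008 m and angle between key_red_center's own z axis and vertical below 0.2 rad) or (z of key_red_center in the frame of stand_top between -0.006 and 0.004 m and x of key_red_center in the frame of stand_top between -0.012 and 0.012 m and y of key_red_center in the frame of stand_top between -0.09 and 0.09 m and angle between key_red_center's own z axis and vertical below 0.2 rad)) and ((z of key_teal_center in the frame of lock_top between -0.006 and 0.003 m and horizontal distance between key_teal_center and lock_top below 0.008 m and angle between key_teal_center's own z axis and vertical below 0.2 rad) or (z of key_teal_center in the frame of stand_top between -0.006 and 0.004 m and x of key_teal_center in the frame of stand_top between -0.012 and 0.012 m and y of key_teal_center in the frame of stand_top between -0.09 and 0.09 m and angle between key_teal_center's own z axis and vertical below 0.2 rad)) and ((z of key_yellow_center in the frame of lock_top between -0.006 and 0.003 m and horizontal distance between key_yellow_center and lock_top below 0.008 m and angle between key_yellow_center's own z axis and vertical below 0.2 rad) or (z of key_yellow_center in the frame of stand_top between -0.006 and 0.004 m and x of key_yellow_center in the frame of stand_top between -0.012 and 0.012 m and y of key_yellow_center in the frame of stand_top between -0.09 and 0.09 m and angle between key_yellow_center's own z axis and vertical below 0.2 rad))); the robot touches nothing.
It fails at once if the coffee pot is moved by more than 30 mm or tipped by more than 0.4 rad (distance of coffee_pot_center from where it was at the start of the episode above 0.03 m or angle between coffee_pot_center's own z axis and vertical above 0.4 rad).
It fails at once if the creamer is moved by more than 30 mm or tipped by more than 0.4 rad (distance of creamer_center from where it was at the start of the episode above 0.03 m or angle between creamer_center's own z axis and vertical above 0.4 rad).
It fails at once if the sugar bowl is moved by more than 30 mm or tipped by more than 0.4 rad (distance of sugar_bowl_center from where it was at the start of the episode above 0.03 m or angle between sugar_bowl_center's own z axis and vertical above 0.4 rad).
It also fails if it takes over 72 s, if anything falls off the work surface, if the arm or the gripper's body presses on something with over 40 N, if the wrist force passes 120 N, or if a joint passes its speed limit or range.

## Working session

There is one attempt and no reset: what is moved stays moved. The work goes in short steps, Python scripts to look and compute and a tool call to move; the robot and the scene stay as the last step left them, time stands still between calls to the robot, and variables do not carry over. Pictures are saved under pics/ and viewed, about 8 in all and at most 12, crops included, and the job is handed in when it is done.

Besides the shell and the picture viewer there is one more tool, called after "Emit:" as a command line: name --argument value ..., lists and objects as JSON in quotes. carry_out: Moves the arm, as the interface text tells. Its arguments: {"type":"object","properties":{"targets":{"type":"array"},"gripper":{"type":"number"},"newtons":{"type":"number"}},"required":["targets"]}

```bash
mkdir -p pics; ls; python3 - <<'E'
from bench import env
import cv2,numpy as np
s=env.read_state();print(s['t'],s['tcp_pos'],np.round(s['ee_rot'],3).tolist())
a=env.camera("scene");b=env.camera("top")
cv2.imwrite('pics/scene.png',a);cv2.imwrite('pics/top.png',b)
for n in("scene","top","wrist"):
    c=env.get_calibration(n);print(n,{k:np.round(v,3).tolist() for k,v in c.items()})
E
```

```text
pics
0.0 [239.04843337 576.93031104 221.79710943] [[-0.924, 0.383, -0.001], [0.383, 0.924, -0.002], [-0.0, -0.002, -1.0]]
scene {'intrinsics': [[367.045, 0.0, 249.821], [0.0, 367.045, 184.866], [0.0, 0.0, 1.0]], 'distortion': [-0.039, 0.0, 0.0, 0.0, 0.0], 'R': [[-0.156, 0.988, 0.01], [0.557, 0.097, -0.825], [-0.816, -0.124, -0.565]], 't': [4.533, -244.955, 1373.875]}
top {'intrinsics': [[407.403, 0.0, 256.238], [0.0, 407.403, 192.582], [0.0, 0.0, 1.0]], 'distortion': [-0.01, 0.0, 0.0, 0.0, 0.0], 'R': [[0.092, -0.996, 0.003], [-0.973, -0.091, -0.213], [0.212, 0.017, -0.977]], 't': [50.59, 575.114, 778.755]}
wrist {'intrinsics': [[317.901, 0.0, 258.853], [0.0, 317.901, 188.472], [0.0, 0.0, 1.0]], 'distortion': [-0.042, 0.0, 0.0, 0.0, 0.0], 'R': [[0.382, 0.924, -0.001], [0.882, -0.365, 0.297], [0.274, -0.114, -0.955]], 't': [-624.821, -36.456, 391.271]}
```

View pics/top.png

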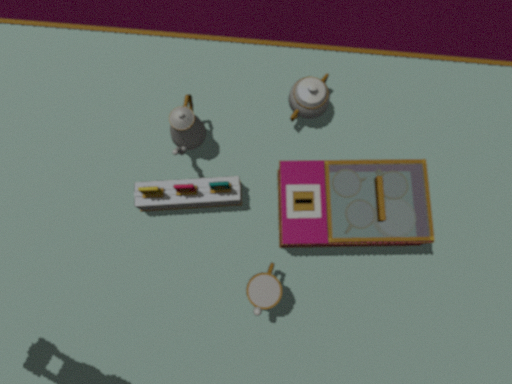

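View pics/scene.png

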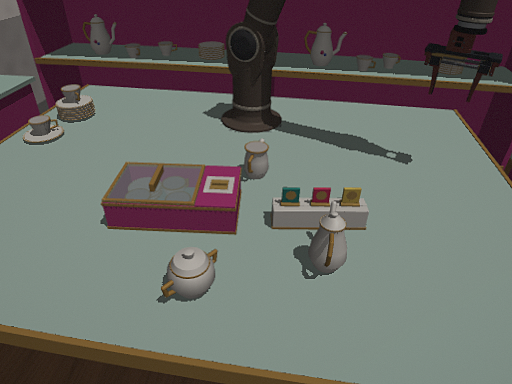

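```bash
cat > h.py <<'E'
import cv2,numpy as np
from bench import env
def ray(c,uv,z):
    uv=np.array(uv,float).reshape(-1,1,2)
    n=cv2.undistortPoints(uv,c['intrinsics'],c['distortion']).reshape(-1,2)
    R=c['R'];C=-R.T@c['t'];d=np.c_[n,np.ones(len(n))]@R
    return C+d*((z-C[2])/d[:,2])[:,None]
def proj(c,X):
    return cv2.projectPoints(np.array(X,float).reshape(-1,1,3),cv2.Rodrigues(c['R'])[0],c['t'],c['intrinsics'],c['distortion'])[0].reshape(-1,2)
def cal(n):
    return {k:np.array(v,float) for k,v in env.get_calibration(n).items()}
def blob(img,lo,hi,box=None,amin=20):
    m=cv2.inRange(cv2.cvtColor(img,cv2.COLOR_BGR2HSV),np.array(lo),np.array(hi))
    if box:
        k=np.zeros_like(m);x0,y0,x1,y1=box;k[y0:y1,x0:x1]=255;m&=k
    cs=[c for c in cv2.findContours(m,cv2.RETR_EXTERNAL,cv2.CHAIN_APPROX_NONE)[0] if cv2.contourArea(c)>=amin]
    return sorted([cv2.minAreaRect(c) for c in cs],key=lambda r:-r[1][0]*r[1][1])
E
python3 - <<'E'
from h import *
np.set_printoptions(precision=1,suppress=True)
b=cv2.imread('pics/top.png');a=cv2.imread('pics/scene.png');c=cal('top');cs=cal('scene')
hsv=cv2.cvtColor(b,cv2.COLOR_BGR2HSV)
for p in[(150,188),(185,186),(220,184),(303,195),(380,198),(303,188),(295,170)]:print(p,hsv[p[1],p[0]])
for n,lo,hi,bt in[('yel',(22,150,90),(34,255,255),(135,178,165,200)),('red',(165,130,80),(180,255,255),(170,178,200,200)),('teal',(80,120,50),(96,255,255),(205,175,238,200))]:
    r=blob(b,lo,hi,bt,5)
    for q in r[:1]:print(n,q,ray(c,q[0],95)[0])
for n,bt in[('lock',(285,185,322,217)),('ridge',(370,170,390,225))]:
    r=blob(b,(10,100,60),(30,255,255),bt,5)
    for q in r[:2]:print(n,q,ray(c,q[0],80 if n=='lock' else 104)[0], ray(c,cv2.boxPoints(q),80 if n=='lock' else 104)[:,:2].tolist())
# pink deck
r=blob(b,(150,150,60),(175,255,255),(270,150,335,240),50)
for q in r[:2]:print('pink',q,ray(c,cv2.boxPoints(q),80)[:,:2])
r=blob(b,(0,0,120),(180,60,255),(130,170,245,212),50)
for q in r[:2]:print('stand',q,ray(c,cv2.boxPoints(q),55)[:,:2])
# scene keys
for n,lo,hi,bt in[('yel',(20,130,90),(34,255,255),(335,183,365,203)),('red',(165,130,60),(180,255,255),(308,183,334,203)),('teal',(78,120,40),(98,255,255),(278,183,304,203))]:
    for q in blob(a,lo,hi,bt,5)[:1]:print('sc',n,q,ray(cs,q[0],81)[0])
cv2.imwrite('pics/crop.png',np.hstack([cv2.resize(b[165:255,125:245],None,fx=3.3,fy=3.3,interpolation=2),cv2.resize(b[165:255,270:390],None,fx=3.3,fy=3.3,interpolation=2)]))
E
```

```text
(150, 188) [ 26 148 150]
(185, 186) [171 184 141]
(220, 184) [ 86 174  91]
(303, 195) [ 21 166 120]
(380, 198) [ 20 177 118]
(303, 188) [ 45  10 151]
(295, 170) [163 175 130]
yel ((148.5, 189.0), (2.0, 17.0), 90.0) [548.2 316.4  95. ]
red ((183.0, 186.5), (3.0, 18.0), 90.0) [559.6 248.9  95. ]
teal ((218.52723693847656, 183.93580627441406), (3.1812925338745117, 17.029272079467773), 86.42366790771484) [571.3 179.2  95. ]
lock ((303.5, 200.5), (17.0, 19.0), 90.0) [556.6   7.1  80. ] [[572.2910337623841, 27.392618181423188], [575.8476346032598, -10.823319607948733], [541.0764262361989, -13.004908592892306], [537.5595560854272, 24.86799931379049]]
ridge ((379.8775634765625, 197.9698028564453), (44.25860595703125, 7.177070617675781), 85.42607879638672) [ 570.5 -138.9  104. ] [[613.5203676344221, -127.11702095150059], [616.0108894673808, -141.20929362034258], [528.4306927021621, -150.38548397595284], [526.0370804550171, -136.6154653233273]]
pink ((303.2860107421875, 200.50762939453125), (78.55704498291016, 43.93627166748047), 87.95458984375) [[632.4  60.7]
 [644.1 -28.9]
 [483.7 -43.6]
 [472.7  42.4]]
stand ((186.99996948242188, 190.49998474121094), (113.99998474121094, 40.99999237060547), 0.0) [[506.7 359. ]
 [593.3 372.8]
 [615.5 133.8]
 [528.5 125.1]]
sc yel ((351.0, 195.0), (14.0, 18.0), 90.0) [546.5 317.2  81. ]
sc red ((321.033203125, 194.50221252441406), (17.294940948486328, 14.168547630310059), 3.814074993133545) [556.3 248.7  81. ]
sc teal ((290.5, 194.5), (13.0, 17.0), 90.0) [568.2 179.2  81. ]
```

View pics/crop.png

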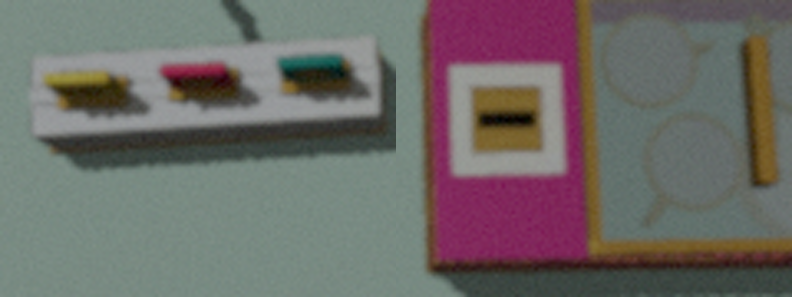

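```bash
cat >> h.py <<'E'
def plan(goal,yawdeg,n,start=None):
    """rows from measured pose to TCP goal with tool y at yawdeg; n rows, linear; tool z kept down"""
    s=env.read_state();p=np.array(s['tcp_pos']);R=np.array(s['ee_rot'])
    y0=np.degrees(np.arctan2(R[1,1],R[0,1]));d=(yawdeg-y0+180)%360-180
    print('t %.2f tcp'%s['t'],np.round(p,1),'yaw %.1f'%y0,'dyaw %.1f'%d,'tilt',np.round(R[:2,2],4),'F',np.round(s['wrist_force'],1),'Tz %.2f'%s['wrist_torque'][2],'w %.1f'%s['grip_width'],'q7 %.2f'%s['q'][6])
    step=(np.array(goal)-p)/n/10; out=[]
    for i in range(n):
        a=np.radians(y0+d*i/n); Y=np.array([np.cos(a),np.sin(a),0]);Z=np.array([0,0,-1]);X=np.cross(Y,Z)
        out.append([round(float(v),2) for v in (step@X,step@Y,step@Z)]+[0,0,round(float(-d/n),2)])
    for i in range(0,n,5):print(sum(out[i:i+5],[]))
E
python3 - <<'E'
from h import *
np.set_printoptions(precision=1,suppress=True)
s=env.read_state();c=cal('wrist');C=-c['R'].T@c['t'];print('cam in tool',np.array(s['ee_rot']).T@(C-s['tcp_pos']),'view',np.array(s['ee_rot']).T@c['R'][2])
ct=cal('top')
print('pot',ray(ct,[(182,116)],140),'creamer',ray(ct,[(264,291)],90),'sugar',ray(ct,[(313,90)],98))
plan((547,317,215),9.3,10)
E
```

```text
cam in tool [  81.6    0.3 -162. ] view [-0.3  0.   1. ]
pot [[689.5 260.1 140. ]] creamer [[373.3  70.8  90. ]] sugar [[789.5   5.   98. ]]
t 0.10 tcp [239.1 577.  221.9] yaw 67.5 dyaw -58.2 tilt [-0. -0.] F [-0.1 -0.8 -0.4] Tz 0.02 w 87.8 q7 -0.08
[-3.84, -1.22, 0.07, 0, 0, 5.82, -3.94, -0.83, 0.07, 0, 0, 5.82, -4.01, -0.42, 0.07, 0, 0, 5.82, -4.03, -0.02, 0.07, 0, 0, 5.82, -4.01, 0.39, 0.07, 0, 0, 5.82]
[-3.95, 0.8, 0.07, 0, 0, 5.82, -3.85, 1.19, 0.07, 0, 0, 5.82, -3.71, 1.58, 0.07, 0, 0, 5.82, -3.53, 1.95, 0.07, 0, 0, 5.82, -3.31, 2.29, 0.07, 0, 0, 5.82]
```

Emit:
carry_out --targets '[-3.84,-1.22,0.07,0,0,5.82,-3.94,-0.83,0.07,0,0,5.82,-4.01,-0.42,0.07,0,0,5.82,-4.03,-0.02,0.07,0,0,5.82,-4.01,0.39,0.07,0,0,5.82]' --gripper 4 --newtons 25

```text
t: 0.6
tcp_pos: [394.0, 446.0, 218.9]
ee_rot: [[-0.618, 0.786, -0.0], [0.786, 0.618, -0.0], [-0.0, -0.001, -1.0]]
wrist_force: [0.4, -0.0, 0.9]
grip_width: 51.6
```

Emit:
carry_out --targets '[-3.95,0.8,0.07,0,0,5.82,-3.85,1.19,0.07,0,0,5.82,-3.71,1.58,0.07,0,0,5.82,-3.53,1.95,0.07,0,0,5.82,-3.31,2.29,0.07,0,0,5.82]'

```text
t: 1.1
tcp_pos: [547.9, 316.1, 215.3]
ee_rot: [[-0.158, 0.988, -0.0], [0.988, 0.158, -0.0], [-0.0, -0.0, -1.0]]
wrist_force: [-0.5, 1.4, 0.1]
grip_width: 40.2
```

Emit:
carry_out --targets '[0,0,0,0,0,0,0,0,0,0,0,0,0,0,0,0,0,0,0,0,0,0,0,0,0,0,0,0,0,0]'

```text
t: 1.6
tcp_pos: [546.2, 318.5, 215.7]
ee_rot: [[-0.164, 0.986, -0.0], [0.986, 0.164, 0.0], [0.0, -0.0, -1.0]]
wrist_force: [0.2, -0.3, 0.4]
grip_width: 39.9
```

```bash
python3 - <<'E'
from h import *
plan((547,317,215),9.3,5)
c=cal('wrist');a=env.camera('wrist');cv2.imwrite('pics/w1.png',a);np.savez('w1.npz',**c)
E
```

```text
t 1.60 tcp [546.2 318.5 215.7] yaw 9.4 dyaw -0.1 tilt [-0.0003  0.0004] F [ 0.2 -0.3  0.4] Tz 0.01 w 39.9 q7 -0.31
[-0.03, 0.01, 0.01, 0, 0, 0.03, -0.03, 0.01, 0.01, 0, 0, 0.03, -0.03, 0.01, 0.01, 0, 0, 0.03, -0.03, 0.01, 0.01, 0, 0, 0.03, -0.03, 0.01, 0.01, 0, 0, 0.03]
```

View pics/w1.png

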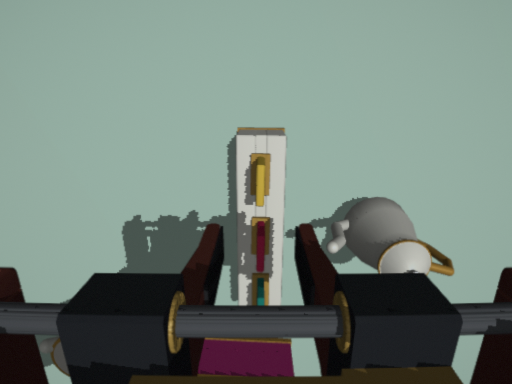

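```bash
python3 - <<'E'
from h import *
np.set_printoptions(precision=1,suppress=True)
a=cv2.imread('pics/w1.png');c=dict(np.load('w1.npz'));H=cv2.cvtColor(a,cv2.COLOR_BGR2HSV)
y=np.array([-np.sin(.163),np.cos(.163)])
for n,lo,hi,(x0,y0,x1,y1) in[('yel',(23,120,90),(35,255,255),(245,140,278,215)),('red',(165,120,50),(180,255,255),(245,205,278,280)),('teal',(78,100,30),(98,255,255),(245,270,278,302))]:
    m=cv2.inRange(H,np.array(lo),np.array(hi))[y0:y1,x0:x1];r,q=np.nonzero(m);r=r+y0;q=q+x0
    lo_=r.max(); s=(r>lo_-6);e=ray(c,[(q[s].mean(),lo_+.5)],101)[0,:2]
    # lateral widths
    print(n,r.min(),lo_,'cols',[(k,q[r==k].min(),q[r==k].max()) for k in range(r.min(),lo_+1,6)],'far top edge',e,'ctr',e+20*y)
s=cv2.inRange(H,np.array((0,0,120)),np.array((180,60,255)))
for k in (140,200):
    xs=np.nonzero(s[k,225:300])[0]+225;print('stand row',k,xs.min(),xs.max(),ray(c,[(xs.min(),k+.5),(xs.max()+1,k+.5)],55)[:,:2])
E
```

```text
yel 157 205 cols [(157, np.int64(258), np.int64(263)), (163, np.int64(258), np.int64(264)), (169, np.int64(256), np.int64(264)), (175, np.int64(256), np.int64(264)), (181, np.int64(256), np.int64(264)), (187, np.int64(256), np.int64(264)), (193, np.int64(256), np.int64(263)), (199, np.int64(256), np.int64(263)), (205, np.int64(257), np.int64(262))] far top edge [550.5 298.6] ctr [547.2 318.4]
red 222 271 cols [(222, np.int64(258), np.int64(263)), (228, np.int64(258), np.int64(263)), (234, np.int64(257), np.int64(264)), (240, np.int64(257), np.int64(264)), (246, np.int64(257), np.int64(263)), (252, np.int64(257), np.int64(263)), (258, np.int64(257), np.int64(263)), (264, np.int64(257), np.int64(263)), (270, np.int64(257), np.int64(262))] far top edge [562.5 229.8] ctr [559.2 249.5]
teal 278 301 cols [(278, np.int64(259), np.int64(262)), (284, np.int64(258), np.int64(262)), (290, np.int64(258), np.int64(263)), (296, np.int64(257), np.int64(263))] far top edge [568.4 194.8] ctr [565.2 214.6]
stand row 140 225 299 [[507.3 345.5]
 [582.5 358.1]]
stand row 200 225 299 [[515.9 281.5]
 [595.5 294.7]]
```

Emit:
carry_out --targets '[0,0.1,3.67,0,0,0,0,0,3.67,0,0,0,0,0,3.67,0,0,0,0,0,3.67,0,0,0,0,0,0,0,0,0]'

```text
t: 2.15
tcp_pos: [544.6, 316.3, 64.2]
ee_rot: [[-0.163, 0.987, -0.007], [0.987, 0.163, -0.005], [-0.004, -0.008, -1.0]]
wrist_force: [-0.8, 0.0, -0.5]
grip_width: 39.8
```

Emit:
carry_out --targets '[0,0,0,0,0,0,0,0,0,0,0,0,0,0,0,0,0,0,0,0,0,0,0,0,0,0,0,0,0,0]' --gripper 0 --newtons 25

```text
t: 2.65
tcp_pos: [548.6, 318.0, 70.2]
ee_rot: [[-0.162, 0.987, 0.001], [0.987, 0.162, 0.001], [0.001, 0.002, -1.0]]
wrist_force: [-1.3, -0.2, 6.4]
grip_width: 7.7
```

Emit:
carry_out --targets '[0,0,0,0,0,0,0,0,0,0,0,0,0,0,0,0,0,0,0,0,0,0,0,0,0,0,0,0,0,0]'

```text
t: 3.15
tcp_pos: [548.6, 318.0, 70.2]
ee_rot: [[-0.162, 0.987, 0.001], [0.987, 0.162, 0.001], [0.001, 0.001, -1.0]]
wrist_force: [-1.2, -1.0, 6.4]
grip_width: 7.7
```

```bash
python3 - <<'E'
from h import *
plan((547.2,318.4,215),9.4,5)
E
```

```text
t 3.15 tcp [548.6 318.   70.2] yaw 9.3 dyaw 0.1 tilt [0.0013 0.0013] F [-1.2 -1.   6.4] Tz -0.04 w 7.7 q7 -0.27
[0.01, -0.03, -2.9, 0, 0, -0.02, 0.01, -0.03, -2.9, 0, 0, -0.02, 0.01, -0.03, -2.9, 0, 0, -0.02, 0.01, -0.03, -2.9, 0, 0, -0.02, 0.01, -0.03, -2.9, 0, 0, -0.02]
```

Emit:
carry_out --targets '[0,0,-2.9,0,0,0,0,0,-2.9,0,0,0,0,0,-2.9,0,0,0,0,0,-2.9,0,0,0,0,0,-2.9,0,0,0]'

```text
t: 3.65
tcp_pos: [547.9, 317.3, 215.2]
ee_rot: [[-0.161, 0.987, 0.0], [0.987, 0.161, 0.0], [0.0, 0.0, -1.0]]
wrist_force: [-0.6, -0.1, -0.8]
grip_width: 8.1
```

```bash
python3 - <<'E'
from h import *
plan((566,-93,215),5.6,10)
E
```

```text
t 3.65 tcp [547.9 317.3 215.2] yaw 9.3 dyaw -3.7 tilt [0.0001 0.0001] F [-0.6 -0.1 -0.8] Tz -0.07 w 8.1 q7 -0.31
[-4.08, -0.48, 0.0, 0, 0, 0.37, -4.08, -0.46, 0.0, 0, 0, 0.37, -4.08, -0.43, 0.0, 0, 0, 0.37, -4.09, -0.4, 0.0, 0, 0, 0.37, -4.09, -0.38, 0.0, 0, 0, 0.37]
[-4.09, -0.35, 0.0, 0, 0, 0.37, -4.09, -0.33, 0.0, 0, 0, 0.37, -4.1, -0.3, 0.0, 0, 0, 0.37, -4.1, -0.27, 0.0, 0, 0, 0.37, -4.1, -0.25, 0.0, 0, 0, 0.37]
```

Emit:
carry_out --targets '[-2.5,-0.3,0,0,0,0.37,-4.5,-0.5,0,0,0,0.37,-4.6,-0.45,0,0,0,0.37,-4.6,-0.43,0,0,0,0.37,-4.6,-0.4,0,0,0,0.37]' --gripper 0 --newtons 40

```text
t: 4.15
tcp_pos: [557.4, 105.9, 213.4]
ee_rot: [[-0.129, 0.992, -0.001], [0.992, 0.129, -0.0], [-0.0, -0.001, -1.0]]
wrist_force: [0.2, -1.0, -0.5]
grip_width: 7.9
```

Emit:
carry_out --targets '[-4.6,-0.38,0,0,0,0.37,-4.6,-0.35,0,0,0,0.37,-4.6,-0.32,0,0,0,0.37,-4.0,-0.27,0,0,0,0.37,-2.3,-0.2,0,0,0,0.37]'

```text
t: 4.65
tcp_pos: [565.5, -97.8, 213.5]
ee_rot: [[-0.092, 0.996, -0.0], [0.996, 0.092, -0.001], [-0.001, -0.001, -1.0]]
wrist_force: [0.4, 0.3, -0.3]
grip_width: 7.9
```

Emit:
carry_out --targets '[0,0,0,0,0,0,0,0,0,0,0,0,0,0,0,0,0,0,0,0,0,0,0,0,0,0,0,0,0,0]'

```text
t: 5.15
tcp_pos: [566.9, -91.4, 213.8]
ee_rot: [[-0.099, 0.995, -0.0], [0.995, 0.099, 0.0], [0.0, -0.0, -1.0]]
wrist_force: [0.5, 0.9, -1.5]
grip_width: 7.4
```

```bash
python3 - <<'E'
from h import *
plan((566,-93,215),5.6,5)
c=cal('wrist');a=env.camera('wrist');cv2.imwrite('pics/w2.png',a);np.savez('w2.npz',**c)
print(proj(c,[(556.6,7.1,80)]))
E
```

```text
t 5.15 tcp [566.9 -91.4 213.8] yaw 5.7 dyaw -0.1 tilt [-0.0001  0.0003] F [ 0.5  0.9 -1.5] Tz 0.04 w 7.4 q7 0.34
[-0.03, -0.02, -0.02, 0, 0, 0.02, -0.03, -0.02, -0.02, 0, 0, 0.02, -0.03, -0.02, -0.02, 0, 0, 0.02, -0.03, -0.02, -0.02, 0, 0, 0.02, -0.03, -0.02, -0.02, 0, 0, 0.02]
[[257.81704785  70.1642963 ]]
```

View pics/w2.png

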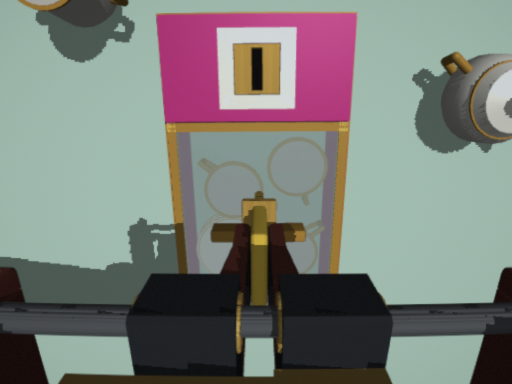

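```bash
python3 - <<'E'
from h import *
np.set_printoptions(precision=2,suppress=True)
a=cv2.imread('pics/w2.png');c=dict(np.load('w2.npz'));H=cv2.cvtColor(a,cv2.COLOR_BGR2HSV)
m=cv2.inRange(H,np.array((0,0,0)),np.array((180,255,60)));k=np.zeros_like(m);k[40:98,230:285]=255;m&=k
M=cv2.moments(m,True);print('slot',M['m10']/M['m00'],M['m01']/M['m00'],M['m00'])
g=cv2.inRange(H,np.array((10,100,50)),np.array((30,255,255)))&k;full=cv2.convexHull(cv2.findNonZero(g|m));r=cv2.minAreaRect(full);print('plug',r,ray(c,r[0],80)[0])
w=ray(c,cv2.findNonZero(m).reshape(-1,2)+.0,80)[:,:2].astype(np.float32);R=cv2.minAreaRect(w);print('slot world',R)
# pink/white edges for yaw
pk=cv2.inRange(H,np.array((145,120,60)),np.array((175,255,255)))
cs=max(cv2.findContours(pk,cv2.RETR_EXTERNAL,cv2.CHAIN_APPROX_NONE)[0],key=cv2.contourArea)
print('deck',cv2.minAreaRect(ray(c,cs.reshape(-1,2)+.0,80)[:,:2].astype(np.float32)))
wh=cv2.inRange(H,np.array((0,0,170)),np.array((180,50,255)));k[:]=0;k[20:115,205:310]=255
print('white',cv2.minAreaRect(ray(c,cv2.convexHull(cv2.findNonZero(wh&k)).reshape(-1,2)+.0,80)[:,:2].astype(np.float32)))
# key predicted: tip bottom, collar corners
s=env.read_state();p=s['tcp_pos'];Rt=np.array(s['ee_rot'])
kc=p+np.array([0,0,-16.2])
for n,o in[('tipfront',(0,11,-47)),('collar front top',(0,22,7)),('collar L',(-10,22,7)),('collar R',(10,22,7)),('bit front bottom',(0,15,-41))]:
    X=kc+o[0]*Rt[:,1]+o[1]*Rt[:,0]+np.array([0,0,o[2]]);print(n,proj(c,[X])[0])
cv2.imwrite('pics/w2c.png',cv2.resize(a[180:310,190:330],None,fx=4,fy=4,interpolation=2))
E
```

```text
slot 256.51079136690646 68.54916067146283 417.0
plug ((256.4999694824219, 68.49999237060547), (48.99999237060547, 44.99999237060547), 90.0) [555.31   8.36  80.  ]
slot world ((555.3093872070312, 8.10776424407959), (8.018709182739258, 34.11875534057617), 5.721412181854248)
deck ((555.3510131835938, 7.671394348144531), (169.16175842285156, 90.23338317871094), 6.097765922546387)
white ((555.271240234375, 8.196632385253906), (67.77314758300781, 67.4356460571289), 5.828817367553711)
tipfront [258.32 190.26]
collar front top [258.26 200.35]
collar L [240.73 200.35]
collar R [275.79 200.36]
bit front bottom [258.32 187.48]
```

View pics/w2c.png

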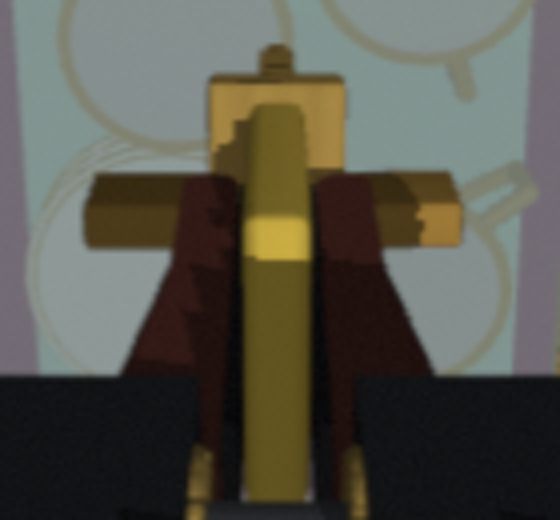

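```bash
python3 - <<'E'
from h import *
plan((555,8,155),5.8,5)
E
```

```text
t 5.20 tcp [566.9 -91.7 213.8] yaw 5.7 dyaw 0.1 tilt [-0.      0.0003] F [ 0.1  0.8 -1. ] Tz -0.03 w 7.6 q7 0.34
[2.01, -0.04, 1.18, 0, 0, -0.02, 2.01, -0.04, 1.18, 0, 0, -0.02, 2.01, -0.04, 1.18, 0, 0, -0.02, 2.01, -0.04, 1.18, 0, 0, -0.02, 2.01, -0.04, 1.18, 0, 0, -0.02]
```

Emit:
carry_out --targets '[2.0,-0.04,0.9,0,0,0,2.5,-0.04,1.3,0,0,0,2.5,-0.04,1.5,0,0,0,2.0,-0.04,1.3,0,0,0,1.0,-0.04,0.9,0,0,-0.1]'

```text
t: 5.7
tcp_pos: [554.6, 9.3, 153.9]
ee_rot: [[-0.102, 0.995, -0.001], [0.995, 0.102, 0.001], [0.001, -0.001, -1.0]]
wrist_force: [1.5, -0.2, -0.9]
grip_width: 7.9
```

Emit:
carry_out --targets '[0,0,0,0,0,0,0,0,0,0,0,0,0,0,0,0,0,0,0,0,0,0,0,0,0,0,0,0,0,0]'

```text
t: 6.2
tcp_pos: [555.5, 5.9, 155.3]
ee_rot: [[-0.098, 0.995, 0.001], [0.995, 0.098, -0.0], [-0.0, 0.001, -1.0]]
wrist_force: [0.1, 0.4, -1.8]
grip_width: 7.7
```

```bash
python3 - <<'E'
from h import *
plan((555,8,95.5),5.8,5)
E
```

```text
t 6.20 tcp [555.5   5.9 155.3] yaw 5.6 dyaw 0.2 tilt [ 0.0008 -0.    ] F [ 0.1  0.4 -1.8] Tz -0.04 w 7.7 q7 0.18
[0.04, -0.0, 1.2, 0, 0, -0.03, 0.04, -0.0, 1.2, 0, 0, -0.03, 0.04, -0.0, 1.2, 0, 0, -0.03, 0.04, -0.0, 1.2, 0, 0, -0.03, 0.04, -0.0, 1.2, 0, 0, -0.03]
```

Emit:
carry_out --targets '[0.2,-0.05,0.4,0,0,-0.2,0,0,1.0,0,0,0,0,0,1.0,0,0,0,0,0,1.0,0,0,0,0,0,0,0,0,0]'

```text
t: 6.7
tcp_pos: [553.3, 8.6, 118.9]
ee_rot: [[-0.103, 0.995, -0.003], [0.995, 0.103, -0.001], [-0.0, -0.003, -1.0]]
wrist_force: [-0.4, -0.4, -0.1]
grip_width: 7.5
```

Emit:
carry_out --targets '[0,0,1.0,0,0,0,0,0,0.8,0,0,0,0,0,0.6,0,0,0,0,0,0.2,0,0,0,0,0,0,0,0,0]'

```text
t: 7.2
tcp_pos: [554.1, 8.6, 95.1]
ee_rot: [[-0.103, 0.995, -0.001], [0.995, 0.103, 0.0], [0.0, -0.001, -1.0]]
wrist_force: [-3.5, -0.5, 5.9]
grip_width: 8.0
```

```bash
python3 - <<'E'
from h import *
plan((555,8,95.5),5.8,5)
E
```

```text
t 7.20 tcp [554.1   8.6  95.1] yaw 5.9 dyaw -0.1 tilt [-0.0007  0.0004] F [-3.5 -0.5  5.9] Tz 0.04 w 8.0 q7 0.22
[-0.01, 0.02, -0.01, 0, 0, 0.02, -0.01, 0.02, -0.01, 0, 0, 0.02, -0.01, 0.02, -0.01, 0, 0, 0.02, -0.01, 0.02, -0.01, 0, 0, 0.02, -0.01, 0.02, -0.01, 0, 0, 0.02]
```

Emit:
carry_out --targets '[0,0.05,0,0,0,-6,0,0,0,0,0,-6,0,0,0,0,0,-6,0,0,0,0,0,-6,0,0,0,0,0,-5]'

```text
t: 7.7
tcp_pos: [554.7, 8.5, 95.1]
ee_rot: [[-0.575, 0.818, -0.0], [0.818, 0.575, 0.0], [0.0, -0.0, -1.0]]
wrist_force: [-2.2, 0.2, 4.1]
grip_width: 7.8
```

Emit:
carry_out --targets '[0,0,0,0,0,-2,0,0,0,0,0,0,0,0,0,0,0,0,0,0,0,0,0,0,0,0,0,0,0,0]'

```text
t: 8.2
tcp_pos: [554.7, 8.4, 95.1]
ee_rot: [[-0.599, 0.801, -0.0], [0.801, 0.599, 0.0], [0.0, -0.0, -1.0]]
wrist_force: [-3.2, -0.8, 6.3]
grip_width: 7.8
```

```bash
python3 - <<'E'
from h import *
plan((555,8,95.5),5.8+31,5)
E
```

```text
t 8.20 tcp [554.7   8.4  95.1] yaw 36.8 dyaw -0.0 tilt [-0.0003  0.    ] F [-3.2 -0.8  6.3] Tz 0.03 w 7.8 q7 0.68
[-0.01, -0.0, -0.01, 0, 0, 0.0, -0.01, -0.0, -0.01, 0, 0, 0.0, -0.01, -0.0, -0.01, 0, 0, 0.0, -0.01, -0.0, -0.01, 0, 0, 0.0, -0.01, -0.0, -0.01, 0, 0, 0.0]
```

Emit:
carry_out --targets '[0,0,0,0,0,-6,0,0,0,0,0,-7,0,0,0,0,0,-7,0,0,0,0,0,-6,0,0,0,0,0,-5]'

```text
t: 8.7
tcp_pos: [554.4, 8.1, 95.1]
ee_rot: [[-0.927, 0.374, -0.001], [0.374, 0.927, -0.0], [0.001, -0.001, -1.0]]
wrist_force: [-4.1, -1.6, 6.1]
grip_width: 8.1
```

Emit:
carry_out --targets '[0,0,0,0,0,-4,0,0,0,0,0,-4,0,0,0,0,0,-3,0,0,0,0,0,-2,0,0,0,0,0,0]'

```text
t: 9.2
tcp_pos: [554.3, 7.9, 95.1]
ee_rot: [[-0.987, 0.159, -0.001], [0.159, 0.987, -0.0], [0.001, -0.001, -1.0]]
wrist_force: [-4.5, -1.5, 7.0]
grip_width: 7.5
```

```bash
python3 - <<'E'
from h import *
plan((555,8,95.5),5.8+76,5)
t=env.camera('top');w=env.camera('wrist');cv2.imwrite('pics/w3.png',np.hstack([cv2.resize(t[150:255,250:450],None,fx=2,fy=2),w[:210]]) if 0 else w)
cv2.imwrite('pics/t3.png',t)
E
```

```text
t 9.20 tcp [554.3   7.9  95.1] yaw 80.9 dyaw 0.9 tilt [-0.001  -0.0004] F [-4.5 -1.5  7. ] Tz 0.01 w 7.5 q7 1.34
[-0.01, 0.0, -0.01, 0, 0, -0.19, -0.01, 0.0, -0.01, 0, 0, -0.19, -0.01, 0.0, -0.01, 0, 0, -0.19, -0.01, 0.0, -0.01, 0, 0, -0.19, -0.01, 0.0, -0.01, 0, 0, -0.19]
```

View pics/w3.png

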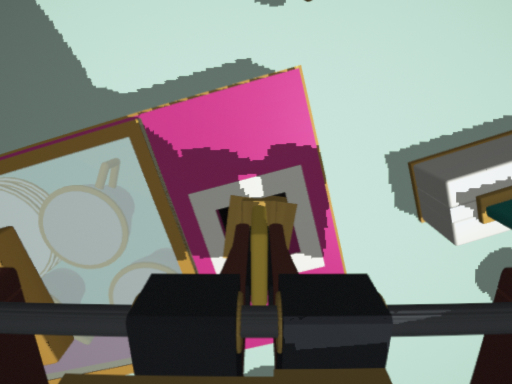

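```bash
python3 - <<'E'
import cv2
a=cv2.imread('pics/w3.png');cv2.imwrite('pics/w3c.png',cv2.convertScaleAbs(cv2.resize(a[155:285,180:340],None,fx=4,fy=4,interpolation=2),alpha=1.6,beta=20))
E
```

```text
(no output)
```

View pics/w3c.png

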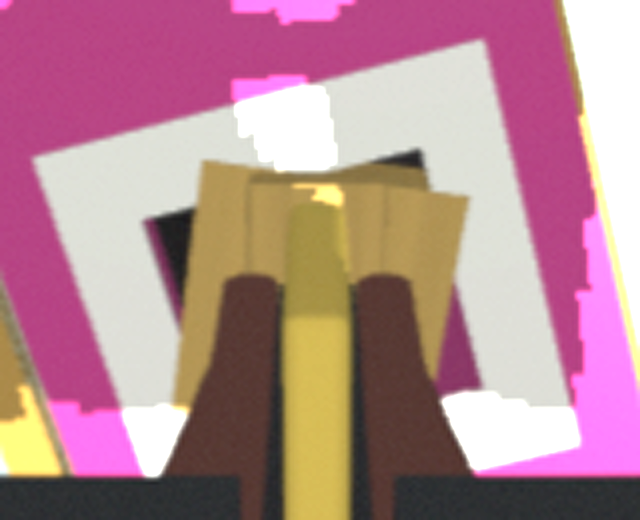

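Emit:
carry_out --targets '[0,0,0,0,0,-2,0,0,0,0,0,-2,0,0,0,0,0,0,0,0,0,0,0,0,0,0,0,0,0,0]'

```text
t: 9.8
tcp_pos: [554.4, 7.9, 95.1]
ee_rot: [[-0.996, 0.091, -0.001], [0.091, 0.996, -0.001], [0.001, -0.001, -1.0]]
wrist_force: [-3.6, -1.5, 6.9]
grip_width: 7.7
```

```bash
python3 - <<'E'
from h import *
plan((555,8,95.5),5.8+80,5)
E
```

```text
t 9.80 tcp [554.4   7.9  95.1] yaw 84.8 dyaw 1.0 tilt [-0.001  -0.0006] F [-3.6 -1.5  6.9] Tz 0.04 w 7.7 q7 1.40
[-0.01, 0.0, -0.01, 0, 0, -0.2, -0.01, 0.0, -0.01, 0, 0, -0.2, -0.01, 0.0, -0.01, 0, 0, -0.2, -0.01, 0.0, -0.01, 0, 0, -0.2, -0.01, 0.0, -0.01, 0, 0, -0.2]
```

Emit:
carry_out --targets '[0,0,0,0,0,0,0,0,0,0,0,0,0,0,0,0,0,0,0,0,0,0,0,0,0,0,0,0,0,0]' --gripper 3

```text
t: 10.3
tcp_pos: [555.0, 8.8, 94.8]
ee_rot: [[-0.996, 0.089, -0.0], [0.089, 0.996, 0.0], [0.0, 0.0, -1.0]]
wrist_force: [0.1, 0.5, 0.2]
grip_width: 30.3
```

Emit:
carry_out --targets '[0,0,-1.5,0,0,0,0,0,-2.5,0,0,0,0,0,-3,0,0,0,0,0,-2,0,0,0,0,0,-1,0,0,0]'

```text
t: 10.8
tcp_pos: [555.8, 8.7, 196.8]
ee_rot: [[-0.996, 0.089, 0.003], [0.089, 0.996, 0.0], [-0.003, 0.001, -1.0]]
wrist_force: [-0.5, -0.5, -1.1]
grip_width: 30.1
```

```bash
python3 - <<'E'
from h import *
# lid pushing pose: ridge at lock-150 along case y; stand 35 mm short of it on the lock side
u=np.array([-np.sin(.1),np.cos(.1)]);L=np.array([555.3,8.2])
print('ridge',L-150*u)
g=L-110*u
plan((*g,195),5.8,10)
print(g,L-(150+130-6)*u)
E
```

```text
ridge [ 570.2750125  -141.05062479]
t 10.80 tcp [555.8   8.7 196.8] yaw 84.9 dyaw -79.1 tilt [0.0028 0.0003] F [-0.5 -0.5 -1.1] Tz -0.06 w 30.1 q7 1.40
[-0.2, -1.09, 0.02, 0, 0, 7.91, -0.35, -1.05, 0.02, 0, 0, 7.91, -0.49, -0.99, 0.02, 0, 0, 7.91, -0.62, -0.91, 0.02, 0, 0, 7.91, -0.74, -0.82, 0.02, 0, 0, 7.91]
[-0.85, -0.71, 0.02, 0, 0, 7.91, -0.94, -0.59, 0.02, 0, 0, 7.91, -1.01, -0.45, 0.02, 0, 0, 7.91, -1.06, -0.31, 0.02, 0, 0, 7.91, -1.09, -0.16, 0.02, 0, 0, 7.91]
[ 566.28167583 -101.25045818] [ 582.65435616 -264.43114129]
```

Emit:
carry_out --targets '[-0.2,-1.09,0,0,0,7.91,-0.35,-1.05,0,0,0,7.91,-0.49,-0.99,0,0,0,7.91,-0.62,-0.91,0,0,0,7.91,-0.74,-0.82,0,0,0,7.91]' --gripper 0

```text
t: 11.3
tcp_pos: [559.8, -46.7, 194.1]
ee_rot: [[-0.707, 0.707, -0.001], [0.707, 0.707, -0.0], [0.001, -0.001, -1.0]]
wrist_force: [-0.8, 0.7, -0.0]
grip_width: 0.5
```

Emit:
carry_out --targets '[-0.85,-0.71,0,0,0,7.91,-0.94,-0.59,0,0,0,7.91,-1.01,-0.45,0,0,0,7.91,-1.06,-0.31,0,0,0,7.91,-1.09,-0.16,0,0,0,7.91]'

```text
t: 11.8
tcp_pos: [565.0, -101.8, 194.1]
ee_rot: [[-0.095, 0.995, -0.001], [0.995, 0.095, -0.0], [0.0, -0.001, -1.0]]
wrist_force: [0.2, -0.6, 0.1]
grip_width: 0.3
```

Emit:
carry_out --targets '[0,0,1,0,0,0,0,0,2,0,0,0,0,0,2,0,0,0,0,0,1,0,0,0,0,0,0.5,0,0,0]'

```text
t: 12.3
tcp_pos: [564.5, -100.8, 128.2]
ee_rot: [[-0.104, 0.995, -0.002], [0.995, 0.104, 0.0], [0.001, -0.002, -1.0]]
wrist_force: [0.4, 0.3, 0.5]
grip_width: 0.1
```

```bash
python3 - <<'E'
from h import *
plan((566.3,-101.2,93),5.8,5)
c=cal('wrist');a=env.camera('wrist');cv2.imwrite('pics/w4.png',a);np.savez('w4.npz',**c)
E
```

```text
t 12.30 tcp [ 564.5 -100.8  128.2] yaw 6.0 dyaw -0.2 tilt [-0.0024  0.0003] F [0.4 0.3 0.5] Tz -0.03 w 0.1 q7 0.36
[-0.01, 0.04, 0.7, 0, 0, 0.03, -0.01, 0.04, 0.7, 0, 0, 0.03, -0.01, 0.04, 0.7, 0, 0, 0.03, -0.01, 0.04, 0.7, 0, 0, 0.03, -0.01, 0.04, 0.7, 0, 0, 0.03]
```

View pics/w4.png

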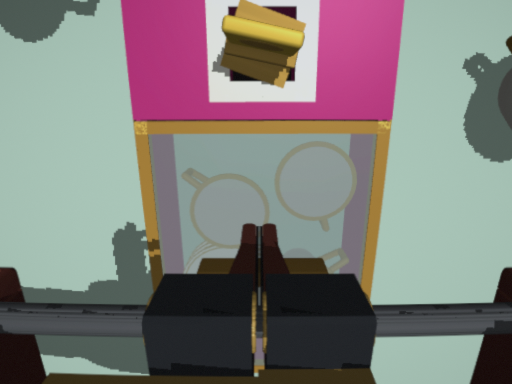

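Emit:
carry_out --targets '[0,0.1,0.8,0,0,0,0,0,0.9,0,0,0,0,0,0.9,0,0,0,0,0,0.6,0,0,0,0,0,0.2,0,0,0]'

```text
t: 12.85
tcp_pos: [565.9, -101.2, 95.0]
ee_rot: [[-0.101, 0.995, -0.001], [0.995, 0.101, 0.0], [0.0, -0.001, -1.0]]
wrist_force: [-0.3, 1.2, 0.2]
grip_width: 0.1
```

Emit:
carry_out --targets '[-0.5,0,0,0,0,0,-1,0,0,0,0,0,-1,0,0,0,0,0,-1,0,0,0,0,0,-1,0,0,0,0,0]'

```text
t: 13.35
tcp_pos: [571.3, -147.0, 96.2]
ee_rot: [[-0.101, 0.995, 0.001], [0.995, 0.101, 0.0], [0.0, 0.001, -1.0]]
wrist_force: [1.3, 2.1, 1.2]
grip_width: 0.7
```

```bash
python3 - <<'E'
from h import *
plan((582,-254,93),5.8,10)
E
```

```text
t 13.35 tcp [ 571.3 -147.    96.2] yaw 5.8 dyaw 0.0 tilt [0.0009 0.0002] F [1.3 2.1 1.2] Tz 0.02 w 0.7 q7 0.46
[-1.08, -0.0, 0.03, 0, 0, -0.0, -1.08, -0.0, 0.03, 0, 0, -0.0, -1.08, -0.0, 0.03, 0, 0, -0.0, -1.08, -0.0, 0.03, 0, 0, -0.0, -1.08, -0.0, 0.03, 0, 0, -0.0]
[-1.08, -0.0, 0.03, 0, 0, -0.0, -1.08, -0.0, 0.03, 0, 0, -0.0, -1.08, -0.0, 0.03, 0, 0, -0.0, -1.08, -0.0, 0.03, 0, 0, -0.0, -1.08, -0.0, 0.03, 0, 0, -0.0]
```

Emit:
carry_out --targets '[-1.2,0,0.1,0,0,0,-1.3,0,0.1,0,0,0,-1.3,0,0,0,0,0,-1.3,0,0,0,0,0,-1.3,0,0,0,0,0]'

```text
t: 13.85
tcp_pos: [577.5, -210.9, 93.7]
ee_rot: [[-0.101, 0.995, 0.0], [0.995, 0.101, 0.0], [0.0, 0.0, -1.0]]
wrist_force: [1.5, 2.2, -0.8]
grip_width: 0.3
```

Emit:
carry_out --targets '[-1.2,0,0,0,0,0,-1,0,0,0,0,0,-0.8,0,0,0,0,0,-0.6,0,0,0,0,0,-0.4,0,0,0,0,0]'

```text
t: 14.35
tcp_pos: [581.2, -250.1, 93.8]
ee_rot: [[-0.101, 0.995, -0.0], [0.995, 0.101, -0.0], [0.0, -0.0, -1.0]]
wrist_force: [0.6, 1.6, 1.3]
grip_width: 0.8
```

Emit:
carry_out --targets '[-0.3,0,0,0,0,0,-0.3,0,0,0,0,0,0,0,0,0,0,0,0,0,0,0,0,0,0,0,0,0,0,0]'

```text
t: 14.85
tcp_pos: [581.6, -253.8, 93.8]
ee_rot: [[-0.102, 0.995, -0.001], [0.995, 0.102, 0.002], [0.002, -0.001, -1.0]]
wrist_force: [-1.2, 5.1, 2.6]
grip_width: 0.3
```

```bash
python3 - <<'E'
from h import *
plan((582,-254,93),5.8,5)
t=env.camera('top');cv2.imwrite('pics/t5.png',t);c=cal('top')
for q in blob(t,(10,100,50),(30,255,255),(430,165,460,230),5)[:3]:
    print(q); X=ray(c,q[0],104)[0];print(X,np.linalg.norm(X[:2]-[555.3,8.2]))
E
```

```text
t 14.85 tcp [ 581.6 -253.8   93.8] yaw 5.9 dyaw -0.1 tilt [-0.0013  0.0022] F [-1.2  5.1  2.6] Tz 0.01 w 0.3 q7 0.63
[-0.01, 0.01, 0.02, 0, 0, 0.01, -0.01, 0.01, 0.02, 0, 0, 0.01, -0.01, 0.01, 0.02, 0, 0, 0.01, -0.01, 0.01, 0.02, 0, 0, 0.01, -0.01, 0.01, 0.02, 0, 0, 0.01]
```

Emit:
carry_out --targets '[-0.3,0,0,0,0,0,-0.2,0,0,0,0,0,0,0,0,0,0,0,0,0,0,0,0,0,0,0,0,0,0,0]'

```text
t: 15.4
tcp_pos: [581.6, -253.9, 93.8]
ee_rot: [[-0.105, 0.994, -0.004], [0.994, 0.105, 0.009], [0.009, -0.003, -1.0]]
wrist_force: [-6.4, 16.6, 11.0]
grip_width: 0.3
```

Emit:
carry_out --targets '[0.8,0,0,0,0,0,0.8,0,0,0,0,0,0,0,-3,0,0,0,0,0,-4,0,0,0,0,0,-4,0,0,0]'

```text
t: 15.9
tcp_pos: [580.3, -244.9, 204.7]
ee_rot: [[-0.1, 0.995, -0.001], [0.995, 0.1, -0.001], [-0.001, -0.001, -1.0]]
wrist_force: [0.1, 0.5, 0.4]
grip_width: 0.8
```

Emit:
carry_out --targets '[-3,-3,-3,0,0,0,-3,-4,-3,0,0,0,-3,-4,-2,0,0,0,-2,-4,0,0,0,0,0,0,0,0,0,0]'

```text
t: 16.4
tcp_pos: [445.5, -366.4, 278.6]
ee_rot: [[-0.091, 0.996, 0.0], [0.996, 0.091, -0.004], [-0.004, -0.0, -1.0]]
wrist_force: [-0.5, 0.5, -0.1]
grip_width: 0.2
```

```bash
python3 - <<'E'
from h import *
plan((582,-254,93),5.8,5)
c=cal('top');t=env.camera('top');s=env.camera('scene')
cv2.imwrite('pics/f.png',np.vstack([cv2.resize(t[80:320,120:512],(784,480))[:, :],cv2.resize(s[130:260,90:390],(784,340))])[:820]) 
v=np.vstack([cv2.resize(t[130:260,120:512],(720,239),interpolation=2),cv2.resize(s[130:270,90:390],(720,336),interpolation=2)]);cv2.imwrite('pics/f6.png',v)
for q in blob(t,(10,100,50),(30,255,255),(436,170,460,225),5)[:3]:
    X=ray(c,q[0],104)[0];print(q,X,np.linalg.norm(X[:2]-[555.3,8.2]))
E
```

```text
t 16.40 tcp [ 445.5 -366.4  278.6] yaw 5.2 dyaw 0.6 tilt [ 0.0001 -0.0036] F [-0.5  0.5 -0.1] Tz -0.02 w 0.2 q7 0.82
[1.99, 2.92, 3.71, 0, 0, -0.12, 1.98, 2.93, 3.71, 0, 0, -0.12, 1.98, 2.93, 3.71, 0, 0, -0.12, 1.97, 2.94, 3.71, 0, 0, -0.12, 1.97, 2.94, 3.71, 0, 0, -0.12]
((444.9461975097656, 197.56922912597656), (43.53619384765625, 8.6824312210083), 82.87498474121094) [ 583.11391151 -266.11989918  104.        ] 275.72635122371236
```

View pics/f6.png

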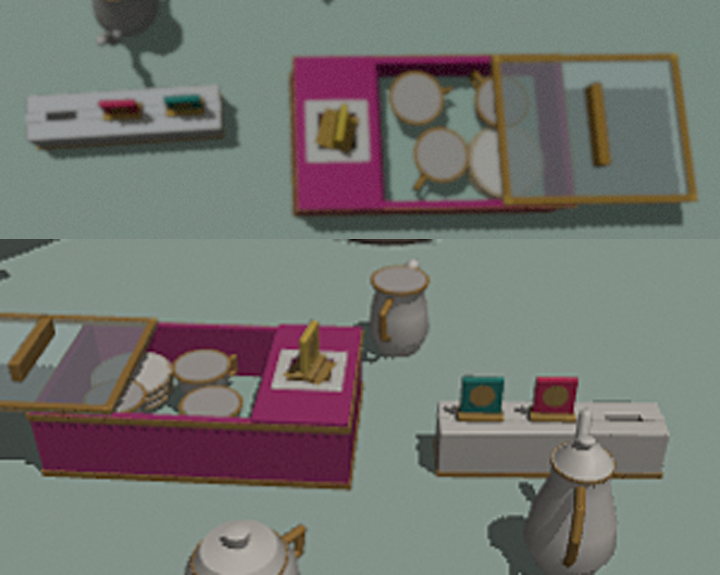

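```bash
python3 -c "
from bench import env
print(env.finish_job())"
```

```text
the job is handed in; nothing more can be done
None
```

The first key I tried, the yellow one, was the right one. It is in the lock and turned to the end, the lid is open, and the job was handed in at about 16.5 s.

- **Key and lock:** The gripper turned the key 79°, which matches the plug's full 1.25 rad plus the play. The pictures show the plug turned with the key; I did not measure the plug's angle separately. The key is in with its collar on the plug.
- **Lid:** I pushed the gold ridge until it stopped, with force on the wrist rising to about 17 N. The top camera measured it moving 129 mm (146.7 to 275.7 mm from the lock).
- **Other keys and china:** The red and teal keys were never touched and still hang in the stand. The pot, creamer and sugar bowl were not touched and look unmoved in the last pictures, though the pot and sugar bowl are only partly in view there.
- **Robot:** The arm is clear of everything.
- **Check that did not help:** The wrist torque stayed near zero throughout the turn, so I judged the turn from the gripper angle and the pictures instead.

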